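# Seat a camera plate on its docking jig by nudging

## Task

With the fingertips, push the blue camera plate along the dark shelf of the docking jig, over the step, using the orange rail as a guide if it helps, until both its holes drop over the two brass pins and it lies flat and fully home on the lower, light seat. Slide it, never lift it, and leave the battery, jar and wrench alone.

Things in the scene. Friction and masses are not known exactly. Their poses are not given: they have to be found in the camera images.
- jig: Docking jig fixed to the bench, 160 x 305 mm. Origin at bench level under the step; its y axis runs along it from shelf to seat. Dark steel shelf: top 26 mm up, y -170 to 0, x -102 to +45 mm. The step is at y = 0. Beyond it the light seat: top 20 mm up (6 mm lower), y 0 to 135, same x. Only the +x side has a rail; the others are open.
- rail (a point): Orange guide rail along the jig's whole length, this point on its inner face at the shelf's level above the step: face at x = +45.5 mm of the jig, straight along y, top 12 mm above the shelf. A plate lying square against it is lined up sideways with the pins and has only to be pushed along the jig's +y (it tends to drift off the rail as it goes).
- seat (a point): Point on the seat where the plate's origin belongs: x = 0, y = 57 mm of the jig, same yaw. There the plate is 0.5 mm clear of the rail and 2 mm clear of the step. It slides near level on the shelf and pin tops until its rear edge passes the step, then drops and the pins stop it. Seated, its top stands 6 mm above the shelf.
- plate: Blue aluminium camera plate, 90 (its x) x 110 (its y) x 12 mm thick, about 0.3 kg, loose. Origin: centre of its underside. It starts flat on the shelf, yaw within 0.15 rad of the jig's (the right way round), 6 to 40 mm short of the rail. Smooth. Two 13 mm through holes at (x, y) = (+24, -8) and (-24, +26) mm. Four small dark dots at its rear are only screws.
- hole_a (a point): Centre of the plate's hole nearer the rail, at the underside.
- hole_b (a point): Centre of the plate's other hole, at the underside.
- pin_a (a point): Tip of the brass pin nearer the rail and the step, 10 mm diameter with a tapered top, 5.5 mm above the seat (0.5 mm below shelf level), at x = +24, y = +49 mm of the jig. It belongs in hole_a.
- pin_b (a point): Tip of the other brass pin, same size, at x = -24, y = +83 mm of the jig. It belongs in hole_b.
- battery: Bystander: grey battery block with a yellow end, 50 x 100 x 46 mm, standing beyond the rail. Origin: centre of its underside.
- jar: Bystander: amber jar with a black cap, 52 mm diameter, 60 mm high, beyond the rail. Origin: centre of its underside.
- wrench: Bystander: wrench 160 mm long, lying on the bench past the seat end of the jig. Origin: centre of its underside.
Mind the look-alikes: they are no part of the job. Of the things like the plate, leave any that is purple or white; of the rest the smaller one is meant.

How it is judged:
By the outcome, as a careful person would: the job done as asked, in the order asked, and still so for the second after the job is handed in, with the robot touching nothing.
It also fails if it takes over 61 s, if anything falls off the work surface, if the arm or the gripper's body presses on something with over 40 N, if the wrist force passes 120 N, or if a joint passes its speed limit or range.

## Robot

A 7-joint arm with a two-finger parallel gripper is mounted at the origin on the work surface. World frame = base frame: x ahead of the robot, y to its left, z up, the work surface at z = 0. Lengths are in m, angles in degrees, forces in N, time in s.
With the tool pointing down it reaches from about 0.425 to 0.95 m from the base axis. Payload 16.7 kg.
Tool frame: the origin (TCP) lies between the finger pads; the fingertips stand 11 mm ahead of it and the grasp point (between the pads) lies 8 mm behind it (r.nose_length is the z of the fingertips in the tool frame, in m); z points along the fingers, y is the line along which they close (so a half turn about z gives the same grasp; the last joint's range is limited). The gripper opens to 94 mm and grips with 3 to 60 N. Pads are 16 mm wide; open, the fingers measure 119 mm over their backs; the gripper's body (75 mm by 177 mm) begins 78 mm behind the grasp point.
Start: joints at [66.664, 24.414, 4.234, 92.017, -1.954, 63.644, -3.845], TCP at [0.172, -0.653, 0.216] pointing down, gripper open.
Joint ranges: [-163.25, 163.25], [-28.42, 122.38], [-70.27, 78.77], [12.13, 141.07], [-58.53, 238.53], [9.26, 117.41], [-156.51, 156.51]. Speed limits (degrees/s): [108.29, 108.29, 136.94, 136.94, 172.46, 172.46, 172.46].

## Interface

Orientations are given as a 3x3 rotation matrix whose columns are the frame's x, y, z axes.
In Python, from rig import sense, cams, workorder, r gives the robot as it stands.
- The arm moves only by the tool play_rows, never from a script. Its argument "deltas" is a list of rows, each a list of 3 entries, a list of its own where there are three numbers: the closure, from 0 (fully open) to 1 (shut), then the shift along the tool's x, y, z in mm, then the turn about the tool's z in degrees. In form: [[jaw, [x, y, z], yaw], ...]. A call has 1 to 20 rows; each row is the pose to reach, as a shift and turn from the pose commanded when the call began, along the tool's axes at that moment; what a row does not reach only later rows make up. A row lasts 1/10 s, in which the tool goes at most 50 mm and 8.59 degrees, less where a joint would pass 70% of its speed; a pose out of reach is approached as far as the arm can. A call with a gripper value outside its range is refused whole. The fingers move at their own pace and stop on an object; "grip_force" is the grip in N (left out, the last holds). Time passes only in rows, so rows that repeat a pose let the fingers close. It gives the time, the measured TCP pose, the force, the opening and the grip force at its end, in the units of the state.
- sense(): the state, without advancing time (a new reading comes with each control period).
- cams.get_image(name): name is "side" or "top" or "wrist"; returns a dict with "color" (384x512x3 uint8, red, green, blue), "fx", "fy", "cx", "cy" (pixels), "pose" (4x4, takes a point from camera to world coordinates). Camera axes: x right, y down, z forward; pixel columns grow to the right and rows downward; lengths in m; the calibration is good to about 2 mm. A picture is of the moment at which its call begins. There is no depth.
- workorder.finish_job(): hands the job in; it is judged then, once.
The state is a dict: "time": time; "joints": joint angles; "dq": joint speeds; "effort": joint torques, N m; "position": TCP position; "orientation": TCP orientation; "wrist_force": force on the tool from outside, world axes, zero at the start; "ft_torque": the same for the moment, N m; "grip_width": finger opening in m; "grip_force": force on a finger pad.
Only numpy, scipy, OpenCV 4.12 (cv2) and the standard library are available. Lean on these libraries where they do the work, as an engineer would, in place of code of your own. Each camera call takes 0.05 s, during which the arm holds its last target. There are 200 camera calls.

## Working session

There is one attempt and no reset: what is moved stays moved. The work goes in short steps, Python scripts to look and compute and a tool call to move; the robot and the scene stay as the last step left them, time stands still between calls to the robot, and variables do not carry over. Pictures are saved under pics/ and viewed, at most 10 in all, crops included, and the job is handed in when it is done.

Besides the shell and the picture viewer there is one more tool, called after ">>>" as a command line: name --argument value ..., lists and objects as JSON in quotes. play_rows: Moves the arm, as the interface text tells. Its arguments: {"type":"object","properties":{"deltas":{"type":"array","items":{"type":"array"}},"grip_force":{"type":"number"}},"required":["deltas"]}

```bash
mkdir -p pics
python3 - <<'E'
from rig import sense,cams,r
import cv2,numpy as np
s=sense();print(s['time'],s['position'],s['orientation'],s['grip_width'],r.nose_length)
for n in('top','side'):
    c=cams.get_image(n);cv2.imwrite(f'pics/{n}0.png',c['color'][:,:,::-1]);print(n,c['fx'],c['cx'],c['cy'],np.round(c['pose'],3).tolist())
E
```

```text
0.0 [ 0.17197361 -0.65227434  0.2157588 ] [[ 9.66945987e-01  2.54980957e-01 -4.11601341e-04]
 [ 2.54981277e-01 -9.66945169e-01  1.26027330e-03]
 [-7.66502366e-05 -1.32356684e-03 -9.99999121e-01]] 0.09445764294195814 0.011
top 446.56601516514934 261.4490853059246 185.060232716363 [[-0.001, -0.993, 0.122, 0.44], [-0.999, 0.005, 0.032, 0.014], [-0.033, -0.122, -0.992, 1.019], [0.0, 0.0, 0.0, 1.0]]
side 442.2094275617297 258.60211876681836 187.3568720358329 [[0.991, -0.077, 0.107, 0.482], [-0.132, -0.586, 0.799, -0.66], [0.001, -0.807, -0.591, 0.544], [0.0, 0.0, 0.0, 1.0]]
```

View pics/top0.png

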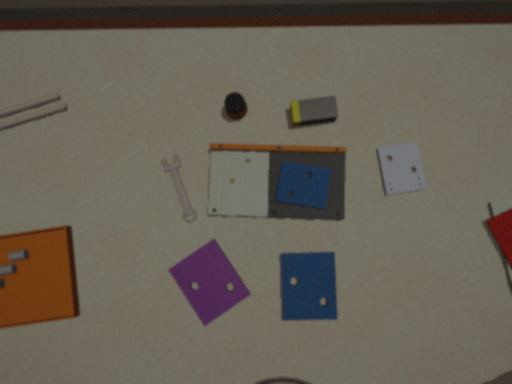

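View pics/side0.png

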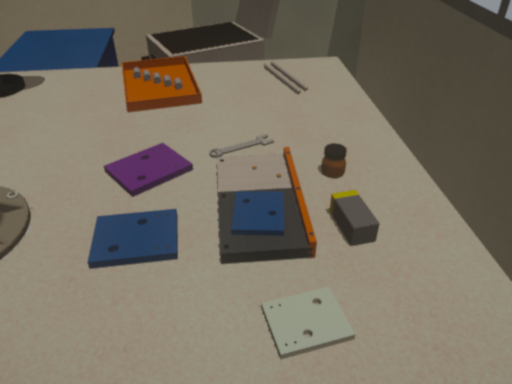

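The blue candidates are the plate on the shelf, top (303,185) / side (259,212), and the larger blue plate, top (309,286) / side (135,237). The purple plate is at top (209,282) and the white one at (401,168). I choose the smaller blue one on the shelf. The rail runs along top row ~148, and the pins are near (248,160) and (233,181).

```bash
cat > h.py <<'E'
from rig import sense,cams,r,workorder
import cv2,numpy as np
def ray(c,uv,z):
    uv=np.atleast_2d(uv).astype(float);P=c['pose']
    d=np.c_[(uv[:,0]-c['cx'])/c['fx'],(uv[:,1]-c['cy'])/c['fy'],np.ones(len(uv))]@P[:3,:3].T
    return P[:3,3]+d*((z-P[2,3])/d[:,2])[:,None]
def mask(c,lo,hi,roi):
    h=cv2.cvtColor(c['color'],cv2.COLOR_RGB2HSV);m=cv2.inRange(h,lo,hi)
    k=np.zeros_like(m);x0,y0,x1,y1=roi;k[y0:y1,x0:x1]=255;return m&k
def big(m):
    return max(cv2.findContours(m,0,cv2.CHAIN_APPROX_NONE)[0],key=cv2.contourArea)
def rect(c,m,z):
    p=ray(c,big(m)[:,0],z)[:,:2]*1000
    return cv2.minAreaRect(p.astype(np.float32))
E
python3 - <<'E'
from h import *
R={'top':((270,155,340,215),(195,135,360,156)),'side':((220,185,295,240),(275,140,325,260))}
out=[]
for n in R:
    c=cams.get_image(n)
    m=mask(c,(100,110,40),(125,255,255),R[n][0]);q=rect(c,m,.038);print(n,'plate',q,np.round(cv2.boxPoints(q),1).tolist())
    m2=mask(c,(5,150,80),(20,255,255),R[n][1]);q=rect(c,m2,.038);print('rail',q,np.round(cv2.boxPoints(q),1).tolist())
    # brass
    roi=(212,152,268,215) if n=='top' else (220,155,290,188)
    m3=mask(c,(12,70,40),(32,255,255),roi)
    N,_,st,ce=cv2.connectedComponentsWithStats(m3)
    for i in range(1,N):
        if st[i,4]>4: print('pin?',ce[i],st[i,4],ray(c,ce[i],.0255)[0])
    x0,y0,x1,y1=(200,135,355,225) if n=='top' else (205,140,325,265)
    out.append(cv2.resize(c['color'][y0:y1,x0:x1,::-1],None,fx=2.5*2 if n=='top' else 2.5*2,fy=5,interpolation=cv2.INTER_CUBIC))
cv2.imwrite('pics/crop.png',cv2.resize(out[0],(775,450)))
c=cams.get_image('top')
# seat light mask and jig shelf dark edges
m=mask(c,(0,0,105),(179,60,255),(200,150,271,222));q=rect(c,m,.020);print('seat',q,np.round(cv2.boxPoints(q),1).tolist())
E
```

```text
top plate ((561.3685302734375, -45.88886260986328), (110.2220687866211, 90.7828598022461), 80.30876922607422) [[507.29998779296875, -92.5999984741211], [596.7999877929688, -107.9000015258789], [615.4000244140625, 0.800000011920929], [525.9000244140625, 16.100000381469727]]
rail ((642.3817138671875, -55.65243148803711), (124.52983093261719, 10.36970043182373), 87.88035583496094) [[634.9000244140625, -117.69999694824219], [645.2999877929688, -118.0999984741211], [649.9000244140625, 6.400000095367432], [639.5, 6.800000190734863]]
pin? [247.5 159.5] 12 [0.62101973 0.07789354 0.0255    ]
pin? [231.5 180.2] 10 [0.57398058 0.11383275 0.0255    ]
side plate ((563.1954956054688, -45.80656051635742), (111.63526916503906, 89.38008880615234), 81.46595764160156) [[510.70001220703125, -94.4000015258789], [599.0999755859375, -107.5999984741211], [615.7000122070312, 2.799999952316284], [527.2999877929688, 16.0]]
rail ((646.345703125, -3.2413177490234375), (337.317138671875, 13.125162124633789), 88.07549285888672) [[634.0999755859375, -171.60000610351562], [647.2000122070312, -172.0], [658.5999755859375, 165.10000610351562], [645.5, 165.5]]
pin? [284.42857143 158.        ] 7 [0.64586636 0.14029458 0.0255    ]
pin? [288.06060606 159.66666667] 33 [0.652471   0.13265019 0.0255    ]
pin? [286.5 165.5] 6 [0.64493217 0.11051175 0.0255    ]
pin? [254. 167.] 21 [0.57573375 0.11380598 0.0255    ]
pin? [278.64705882 175.        ] 17 [0.62240633 0.07765939 0.0255    ]
seat ((563.59912109375, 107.31053161621094), (164.9674530029297, 157.1056671142578), 0.9144039750099182) [[479.8999938964844, 184.5], [482.3999938964844, 27.5], [647.2999877929688, 30.100000381469727], [644.7999877929688, 187.1999969482422]]
```

View pics/crop.png

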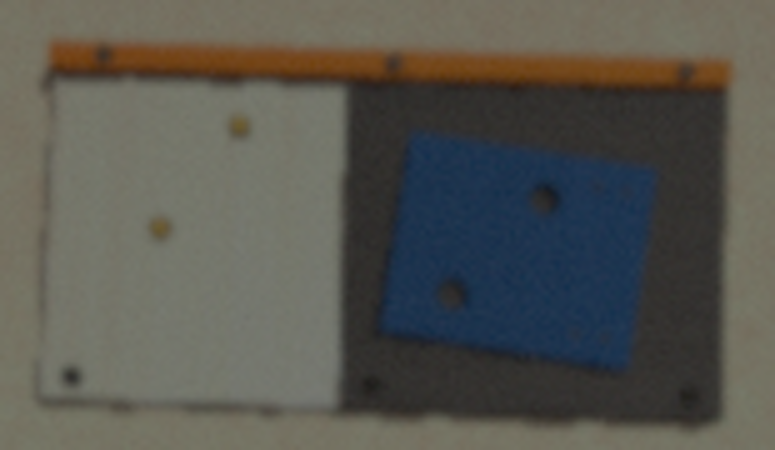

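The crop confirms the plate: two holes, with the rear screws on the right (−y) side. In world coordinates, the jig yaw is about −2.05° and its origin about (595.9, 29.8) mm. The plate sits at about (−31, −77) mm in the jig frame with a relative yaw of −7°. I'll square it against the rail from its −x side first.

>>> play_rows --deltas '[[0.3,[150,-90,0],8],[0.3,[304,-180,40],16.8],[0.3,[304,-180,40],16.8],[0.3,[304,-180,40],16.8],[0.3,[304,-180,40],16.8],[0.3,[304,-180,40],16.8],[0.3,[304,-180,40],16.8],[0.3,[304,-180,40],16.8],[0.3,[469,-506,115],16.8],[0.3,[469,-506,115],16.8],[0.3,[469,-506,115],16.8],[0.3,[469,-506,115],16.8],[0.3,[469,-506,115],16.8],[0.3,[469,-506,115],16.8],[0.3,[469,-506,115],16.8],[0.3,[469,-506,115],16.8],[0.3,[469,-506,115],16.8],[0.3,[469,-506,115],16.8],[0.3,[469,-506,115],16.8],[0.3,[469,-506,115],16.8]]'

```text
time: 2.25
position: [0.4965, -0.0451, 0.1017]
orientation: [[0.999, -0.037, 0.0], [-0.037, -0.999, -0.0], [0.0, 0.0, -1.0]]
wrist_force: [0.4, -0.0, -0.1]
grip_width: 0.0657
grip_force: 0.0
```

>>> play_rows --deltas '[[0.3,[0,0,30],0],[0.3,[0,0,60],0],[0.3,[0,0,60.5],0],[0.3,[4,0,60.5],0],[0.3,[7,0,60.5],0],[0.3,[10,0,60.5],0],[0.3,[13,0,60.5],0],[0.3,[16,0,60.5],0],[0.3,[19,0,60.5],0],[0.3,[22,0,60.5],0],[0.3,[25,0,60.5],0],[0.3,[28,0,60.5],0],[0.3,[31,0,60.5],0],[0.3,[33,0,60.5],0],[0.3,[35,0,60.5],0],[0.3,[37,0,60.5],0],[0.3,[38,0,60.5],0],[0.3,[39,0,60.5],0],[0.3,[40,0,60.5],0],[0.3,[41,0,60.5],0]]'

```text
time: 4.25
position: [0.5376, -0.0453, 0.041]
orientation: [[0.999, -0.035, 0.0], [-0.035, -0.999, 0.0], [0.0, -0.0, -1.0]]
wrist_force: [-1.0, 0.6, -0.6]
grip_width: 0.0655
grip_force: 0.4
```

```bash
cat > m.py <<'E'
from h import *
import sys
s=sense();print(s['time'],s['position'],s['wrist_force'])
a=np.radians(-2.05);O=np.array([595.9,29.8]);X=np.array([np.cos(a),np.sin(a)]);Y=np.array([-X[1],X[0]])
print('tcp jig',[(s['position'][:2]*1000-O)@v for v in(X,Y)])
R={'top':(210,150,345,220),'side':(215,150,300,242)}
ims=[]
for n in R:
    c=cams.get_image(n);m=mask(c,(100,110,40),(125,255,255),R[n]);q=rect(c,m,.038);d=np.array(q[0])-O
    print(n,'plate jig',d@X,d@Y,'size',q[1],'ang',q[2], 'rel',((q[2]+2.05*-1*-1+45)%90)-45)
    x0,y0,x1,y1=(200,135,355,225) if n=='top' else (205,140,325,265)
    ims.append(cv2.resize(c['color'][y0:y1,x0:x1,::-1],(390,420)))
if len(sys.argv)>1: cv2.imwrite(sys.argv[1],np.hstack(ims))
E
python3 m.py pics/b.png
```

```text
4.25 [ 0.5376141  -0.04527789  0.04100344] [-0.98054546  0.64276856 -0.6463159 ]
tcp jig [np.float64(-55.56293636119123), np.float64(-77.11481537997373)]Traceback (most recent call last):
  File "m.py", line 9, in <module>
    c=cams.get_image(n);m=mask(c,(100,110,40),(125,255,255),R[n]);q=rect(c,m,.038);d=np.array(q[0])-O
                                                                    ~~~~^^^^^^^^^^
  File "h.py", line 13, in rect
    p=ray(c,big(m)[:,0],z)[:,:2]*1000
            ~~~^^^
  File "h.py", line 11, in big
    return max(cv2.findContours(m,0,cv2.CHAIN_APPROX_NONE)[0],key=cv2.contourArea)
ValueError: max() iterable argument is empty
```

The arm blocks the top view. The force is still only sliding friction, so I'll go on in small steps until the rail pushes back.

>>> play_rows --deltas '[[0.3,[0.7,0,0],0],[0.3,[1.4,0,0],0],[0.3,[2,0,0],0],[0.3,[2.5,0,0],0]]'

```text
time: 4.7
position: [0.5387, -0.0454, 0.0407]
orientation: [[0.999, -0.035, -0.003], [-0.035, -0.999, -0.0], [-0.003, 0.0, -1.0]]
wrist_force: [-10.2, 0.3, 6.7]
grip_width: 0.066
grip_force: 5.0
```

```bash
sed -i "s/^for n in R:/for n in sys.argv[2:]:/" m.py; python3 m.py pics/b.png side
```

```text
4.7 [ 0.53869606 -0.04540209  0.04071857] [-10.21808412   0.28326026   6.67674271]
tcp jig [np.float64(-54.47722815053445), np.float64(-77.20023519151991)]
side plate jig 3.6993331070520457 -75.4939932233844 size (120.2142105102539, 81.3592300415039) ang 82.8936538696289 rel -5.056346130371082
```

View pics/b.png

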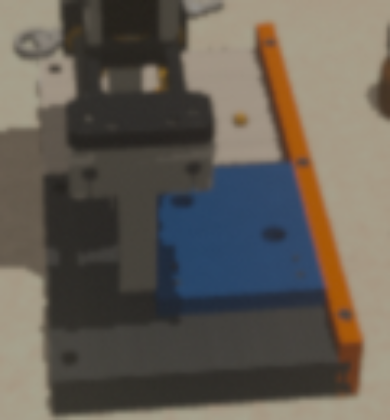

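The side crop shows the plate flat against the rail and square to it. The pushback is 10 N, with plate holes at (182,200) and (274,233) in the crop. Next I'll go round to its rear edge and turn by 90°.

>>> play_rows --deltas '[[0.3,[-4,0,0],0],[0.3,[-12,0,0],0],[0.534,[-12,0,-40],0],[0.534,[0,30,-40],-8],[0.534,[20,60,-40],-16],[0.534,[52.5,78,-40],-90],[0.534,[52.5,78,-40],-90],[0.534,[52.5,78,-40],-90],[0.534,[52.5,78,-40],-90],[0.534,[52.5,78,-40],-90],[0.534,[52.5,78,-40],-90],[0.534,[52.5,78,-40],-90],[0.534,[52.5,78,-40],-90],[0.534,[52.5,78,-40],-90],[0.534,[52.5,78,-40],-90],[0.534,[52.5,78,-40],-90],[0.534,[52.5,78,-40],-90]]'

```text
time: 6.45
position: [0.5897, -0.1252, 0.0811]
orientation: [[0.038, 0.999, 0.0], [0.999, -0.038, -0.0], [-0.0, 0.0, -1.0]]
wrist_force: [0.3, -0.0, 0.1]
grip_width: 0.0437
grip_force: 0.0
```

```bash
python3 m.py pics/c.png side top
```

```text
6.45 [ 0.58972674 -0.12517742  0.08105768] [ 0.28578242 -0.01302151  0.14161565]
tcp jig [np.float64(-0.6255185804587488), np.float64(-155.09906234991385)]
side plate jig 16.433171497319215 -71.57761796178934 size (111.19477081298828, 47.66639709472656) ang 81.22178649902344 rel -6.728213500976551
top plate jig -1.5687745039173666 -73.97810644038205 size (109.33031463623047, 87.01708984375) ang 87.87870788574219 rel -0.07129211425780113
```

View pics/c.png

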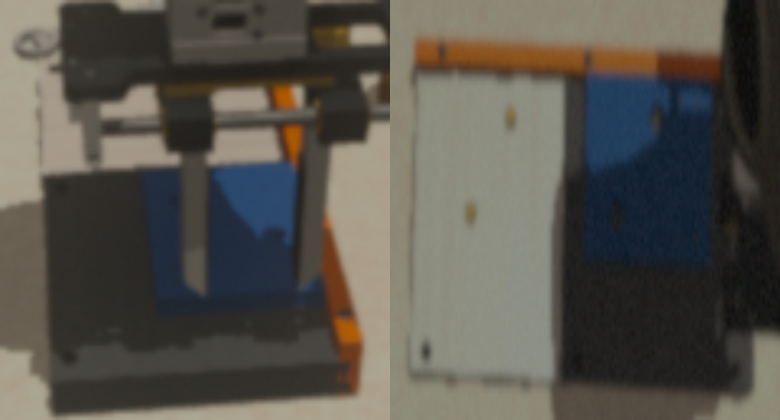

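The top crop shows the plate square (0.1°) at the rail, with its rear edge at jig y ≈ −129 and the TCP behind it. I'll lower and push along +y with a slight bias toward the rail.

>>> play_rows --deltas '[[0.534,[0,0,20],0],[0.534,[0,0,40],0],[0.534,[8,0,40],0],[0.534,[14,0,40],0],[0.534,[18,0,40],0],[0.534,[23,0,40],0],[0.534,[28,0.3,40],0],[0.534,[33,0.6,40],0],[0.534,[38,0.9,40],0],[0.534,[43,1.2,40],0],[0.534,[48,1.5,40],0],[0.534,[53,1.8,40],0],[0.534,[58,2.1,40],0],[0.534,[63,2.4,40],0],[0.534,[68,2.7,40],0],[0.534,[73,3,40],0],[0.534,[78,3.3,40],0],[0.534,[83,3.6,40],0],[0.534,[88,3.9,40],0],[0.534,[93,4.2,40],0]]'

```text
time: 8.55
position: [0.5973, -0.032, 0.041]
orientation: [[0.035, 0.999, -0.0], [0.999, -0.035, 0.0], [0.0, -0.0, -1.0]]
wrist_force: [-0.9, -1.0, 0.9]
grip_width: 0.0439
grip_force: 0.7
```

```bash
python3 m.py pics/d.png side top
```

```text
8.55 [ 0.5972945  -0.03198347  0.04100607] [-0.90098569 -0.96754288  0.92096642]
tcp jig [np.float64(3.603706334166516), np.float64(-61.69404225423557)]
side plate jig 14.205779142547254 5.309622495571756 size (114.74465942382812, 45.33994674682617) ang 76.57630920410156 rel -11.37369079589844
top plate jig -2.418464044286082 13.687765351663382 size (86.63567352294922, 87.65840911865234) ang 89.57199096679688 rel 1.6219909667968864
```

View pics/d.png

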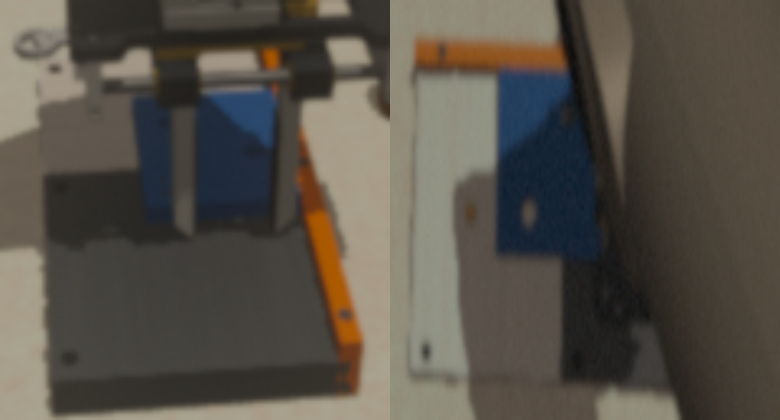

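The plate is still square and next to the rail, with its front on the seat and hole_b over the light seat at (530,212). I'll keep pushing.

>>> play_rows --deltas '[[0.534,[4,0.2,0],0],[0.534,[8,0.4,0],0],[0.534,[12,0.6,0],0],[0.534,[16,0.8,0],0],[0.534,[20,1,0],0],[0.534,[24,1.2,0],0],[0.534,[28,1.4,0],0],[0.534,[32,1.6,0],0],[0.534,[36,1.8,0],0],[0.534,[40,2,0],0],[0.534,[43,2,0],0],[0.534,[46,2,0],0],[0.534,[48,2,0],0],[0.534,[50,2,0],0]]'

```text
time: 10.05
position: [0.6011, 0.0176, 0.041]
orientation: [[0.036, 0.999, 0.0], [0.999, -0.036, 0.0], [0.0, 0.0, -1.0]]
wrist_force: [-0.4, -1.8, -0.4]
grip_width: 0.0438
grip_force: 0.4
```

```bash
python3 m.py pics/e.png side top
```

```text
10.05 [0.60106903 0.01763537 0.04101463] [-0.44381874 -1.83811764 -0.44533594]
tcp jig [np.float64(5.600871604299372), np.float64(-11.971939422072714)]
side plate jig 23.935387416771608 83.22382086095236 size (46.54103469848633, 38.41685485839844) ang 82.51564025878906 rel -5.434359741210926
top plate jig -0.47899816510413695 65.38039493217958 size (80.57120513916016, 85.34856414794922) ang 88.54878234863281 rel 0.5987823486328239
```

View pics/e.png

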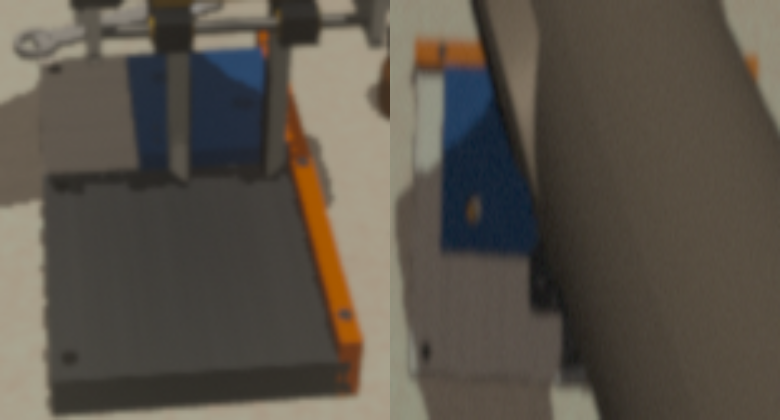

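The plate is near the end, with the pin showing inside hole_b at (473,210). I'll finish in small steps and watch the force.

>>> play_rows --deltas '[[0.534,[1,0,0],0],[0.534,[2,0,0],0],[0.534,[3,0,0],0],[0.534,[4,0,0],0],[0.534,[4,0,0],0]]'

```text
time: 10.65
position: [0.6012, 0.0216, 0.041]
orientation: [[0.035, 0.999, 0.0], [0.999, -0.035, 0.0], [0.0, 0.0, -1.0]]
wrist_force: [0.1, -0.8, -0.3]
grip_width: 0.044
grip_force: 0.0
```

>>> play_rows --deltas '[[0.534,[0.7,0,0],0],[0.534,[1.4,0,0],0],[0.534,[2,0,0],0],[0.534,[2,0,0],0]]'

```text
time: 11.05
position: [0.6013, 0.0234, 0.041]
orientation: [[0.036, 0.999, 0.0], [0.999, -0.036, -0.0], [-0.0, 0.0, -1.0]]
wrist_force: [0.9, -1.1, 0.5]
grip_width: 0.044
grip_force: 0.8
```

>>> play_rows --deltas '[[0.534,[0.5,0,0],0],[0.534,[1,0,0],0],[0.534,[1,0,0],0]]'

```text
time: 11.35
position: [0.6013, 0.0237, 0.041]
orientation: [[0.036, 0.999, -0.0], [0.999, -0.036, -0.001], [-0.001, -0.0, -1.0]]
wrist_force: [1.2, -5.6, 0.9]
grip_width: 0.0438
grip_force: 2.6
```

>>> play_rows --deltas '[[0.534,[0.5,0,0],0],[0.534,[1,0,0],0],[0.534,[1,0,0],0]]'

```text
time: 11.65
position: [0.6014, 0.024, 0.041]
orientation: [[0.037, 0.999, -0.0], [0.999, -0.037, -0.002], [-0.002, -0.0, -1.0]]
wrist_force: [0.4, -7.8, 1.3]
grip_width: 0.0437
grip_force: 4.1
```

```bash
python3 m.py pics/f.png side top
```

```text
11.65 [0.60136437 0.02402335 0.04097585] [ 0.41817046 -7.83395281  1.26315427]
tcp jig [np.float64(5.667510376267567), np.float64(-5.5774834219245655)]
side plate jig 25.18941315723244 81.3728719617786 size (46.17304229736328, 36.75221633911133) ang 89.61476135253906 rel 1.6647613525390739
top plate jig -2.638750857846352 70.9679069935686 size (79.2832260131836, 84.54744720458984) ang 87.90719604492188 rel -0.04280395507811363
```

View pics/f.png

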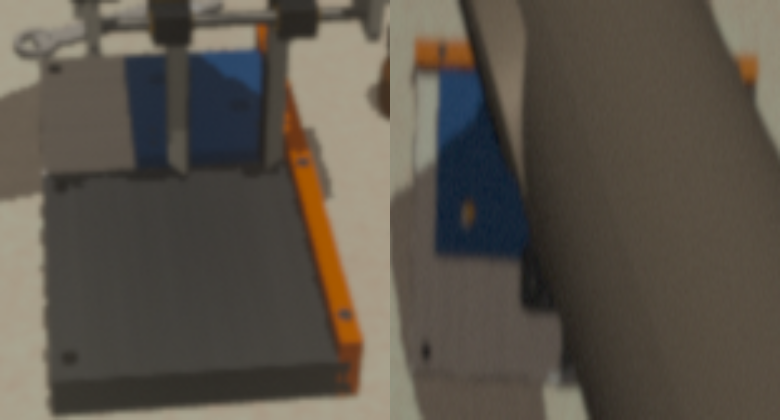

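The pushback has risen to 8 N, so the pins are stopping the plate. I'll back off, clear the view and check that it lies flat.

>>> play_rows --deltas '[[0.534,[-6,0,0],0],[0.534,[-15,0,0],0],[0.534,[-40,0,-20],0],[0.534,[-80,0,-60],0],[0.534,[-120,0,-80],0],[0.534,[-160,0,-100],0],[0.534,[-200,0,-120],0],[0.534,[-240,0,-120],0],[0.534,[-280,0,-120],0],[0.534,[-280,0,-120],0],[0.534,[-280,0,-120],0]]'

```text
time: 12.85
position: [0.5909, -0.2554, 0.1607]
orientation: [[0.038, 0.999, -0.0], [0.999, -0.038, 0.001], [0.001, -0.0, -1.0]]
wrist_force: [0.7, -0.2, 0.9]
grip_width: 0.0437
grip_force: 0.0
```

```bash
python3 m.py pics/g.png side top
python3 - <<'E'
from h import *
# two-view height of plate corners/holes: triangulate plate centroid-box corners
C={}
for n,roi in(('top',(205,150,345,220)),('side',(215,145,300,242))):
    c=cams.get_image(n);b=cv2.boxPoints(cv2.minAreaRect(big(mask(c,(100,110,40),(125,255,255),roi))));C[n]=c
    for z in(.032,.038):
        q=rect(c,mask(c,(100,110,40),(125,255,255),roi),z);print(n,z,np.round(q[0],1),np.round(q[1],1),round(q[2],2))
    c0=c['color'];x0,y0,x1,y1=(205,140,280,225) if n=='top' else (215,140,310,200)
    cv2.imwrite(f'pics/z{n}.png',cv2.resize(c0[y0:y1,x0:x1,::-1],(390,440),interpolation=cv2.INTER_CUBIC))
cv2.imwrite('pics/h.png',np.hstack([cv2.imread('pics/ztop.png'),cv2.imread('pics/zside.png')]))
E
```

```text
12.85 [ 0.59085336 -0.25535345  0.16069383] [ 0.6515547  -0.20673245  0.85316599]
tcp jig [np.float64(5.1569942796162245), np.float64(-285.151470601208)]
side plate jig -21.344870878747944 31.903281361361273 size (41.70146942138672, 40.59672164916992) ang 83.62496185302734 rel -4.325038146972645
top plate jig -2.678103089449547 58.355911334670516 size (104.91282653808594, 85.64872741699219) ang 89.57199096679688 rel 1.6219909667968864
top 0.032 [596.3  88.7] [105.6  86.2] 89.57
top 0.038 [595.3  88.2] [104.9  85.6] 89.57
side 0.032 [577.4  76.2] [39.5 40.9] 82.51
side 0.038 [576.3  67.6] [39.  40.5] 82.51
```

View pics/h.png

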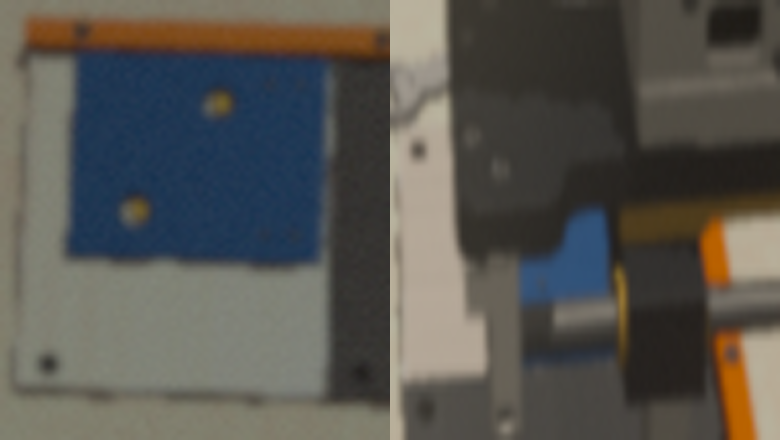

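The top crop shows both pins inside the holes, at (219,103) and (135,211), and a thin light gap to the step. I'll move the gripper out of the side view for one flatness check.

>>> play_rows --deltas '[[0.534,[-40,-20,-20],0],[0.534,[-80,-60,-40],0],[0.534,[-120,-100,-40],0],[0.534,[-160,-140,-40],0],[0.534,[-190,-150,-40],0],[0.534,[-190,-150,-40],0],[0.534,[-190,-150,-40],0]]'

```text
time: 13.75
position: [0.4343, -0.4393, 0.201]
orientation: [[0.037, 0.999, 0.0], [0.999, -0.037, 0.0], [0.0, 0.0, -1.0]]
wrist_force: [0.7, 0.1, -1.3]
grip_width: 0.0439
grip_force: 0.0
```

Run:
```python
from h import *
print(sense()['position'])
H=[]
for n,roi in(('top',(205,150,345,220)),('side',(215,145,300,242))):
    c=cams.get_image(n);m=mask(c,(100,110,40),(125,255,255),roi)
    for z in(.032,.038):
        q=rect(c,m,z);print(n,z,np.round(q[0],1),np.round(q[1],1),round(q[2],2),np.round(cv2.boxPoints(q),1).tolist())
    x0,y0,x1,y1=(205,140,280,225) if n=='top' else (215,140,310,200)
    H.append(cv2.resize(c['color'][y0:y1,x0:x1,::-1],(390,440) if n=='top' else (400,253),interpolation=cv2.INTER_CUBIC))
H[1]=cv2.copyMakeBorder(H[1],0,187,0,0,0)
cv2.imwrite('pics/i.png',np.hstack(H))
```

```text
[ 0.43426679 -0.43931469  0.20098301]
top 0.032 [596.3  88.7] [105.6  86.2] 89.57 [[552.7999877929688, 36.20000076293945], [638.9000244140625, 35.599998474121094], [639.7000122070312, 141.1999969482422], [553.5999755859375, 141.8000030517578]]
top 0.038 [595.3  88.2] [105.   85.6] 89.57 [[552.0999755859375, 36.099998474121094], [637.7000122070312, 35.400001525878906], [638.5, 140.39999389648438], [552.9000244140625, 141.0]]
side 0.032 [598.4  89. ] [106.2  87. ] 87.6 [[552.7999877929688, 37.79999923706055], [639.5999755859375, 34.099998474121094], [644.0999755859375, 140.1999969482422], [557.2000122070312, 143.89999389648438]]
side 0.038 [597.1  80.2] [105.   85.9] 87.6 [[551.9000244140625, 29.600000381469727], [637.7999877929688, 26.0], [642.2000122070312, 130.89999389648438], [556.2999877929688, 134.5]]
```

View pics/i.png

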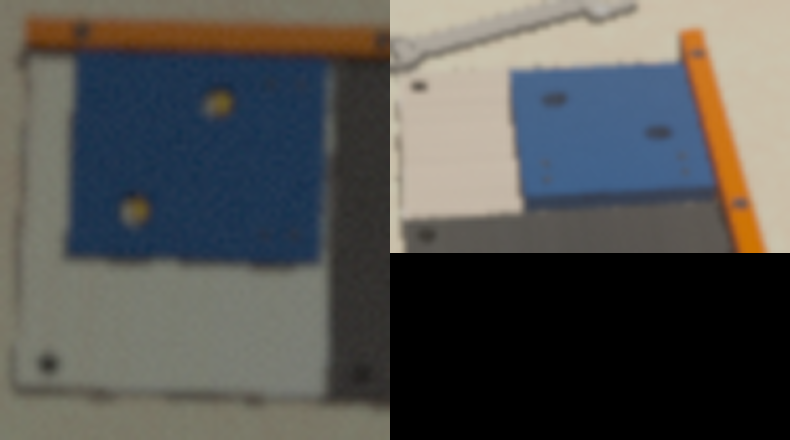

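Cast onto z = 32 mm, the two views agree within 2 mm at the front edge, rear edge and centre. At 38 mm they differ by 8 mm. The plate is therefore down flat on the seat with both pins in its holes.

```bash
python3 -c "
from rig import workorder;print(workorder.finish_job())"
```

```text
the job is handed in; nothing more can be done
None
```

The blue camera plate was slid along the rail and over the step, both holes dropped over the brass pins, it lies flat on the seat by both cameras, and the job is handed in with the arm clear (about 14 s used of 61).

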